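# Clear a slide stainer: stop in, drawer home, stop released

## Robot

A 6-joint arm with a two-finger parallel gripper is mounted at the origin on a cart in front of the work surface, level with it; the furniture and walls round the work are solid. World frame = base frame: x ahead of the robot, y to its left, z up, the work surface at z = 0. Lengths are in m, angles in degrees, forces in N, time in s.
With the tool pointing down it reaches from about 0.375 to 0.9 m from the base axis. Payload 3.1 kg.
Tool frame: the origin (TCP) lies on the centre line of the jaws, within the pads' length; the fingertips stand 25 mm ahead of it and the grasp point (between the pads) lies 6 mm ahead of it; y points along the fingers, x is the direction in which the jaws open and shut, and the axes are right-handed (so a half turn about y gives the same grasp; the last joint's range is limited). The gripper opens to 87 mm and grips with 3 to 60 N. Pads are 19 mm wide; open, the fingers measure 117 mm over their backs; the gripper's body (75 mm by 190 mm) begins 51 mm behind the grasp point.
Start: joints at [55.376, 30.224, 82.088, -0, 67.689, -10.227], TCP at [0.258, 0.569, 0.218] pointing down, gripper open.
Joint ranges: [-176.69, 176.69], [-43.24, 126.21], [12.49, 139.97], [-82, 262], [0, 151.66], [-163.58, 163.58]. Speed limits (degrees/s): [159.86, 159.86, 180, 180, 180, 180].

## Interface

Orientations are given as a 3x3 rotation matrix whose columns are the frame's x, y, z axes.
In Python, from rig import * gives the robot as it stands.
- The arm moves only by the tool play_rows, never from a script. Its argument "commands" is a list of rows, each a list of 2 entries, a list of its own where there are three numbers: the shift along the world's x, y, z in m, then the turn, a rotation vector about the world's x, y, z in rad. A call has 1 to 10 rows; each row is the pose to reach, as a shift and turn from the pose commanded when the call began; what a row does not reach only later rows make up. A row lasts 1/8 s, in which the tool goes at most 62.5 mm and 10.7 degrees, less where a joint would pass 70% of its speed; a pose out of reach is approached as far as the arm can. A call with a gripper value outside its range is refused whole. "gripper" is the finger opening in m, from 0 to 0.087, set as the call begins (left out, the last holds). The fingers move at their own pace and stop on an object; the grip force is fixed at half the most. Time passes only in rows, so rows that repeat a pose let the fingers close. It gives the time, the measured TCP pose, the force and the opening at its end, in the units of the state.
- read_state(): the state, without advancing time (a new reading comes with each control period).
- capture(name): name is "side" or "top" or "wrist"; returns a dict with "frame" (420x560x3 uint8, red, green, blue), "depth" (420x560 float32, m along the optical axis (not along the pixel's ray), 0 where there is no reading), "mtx" (3x3 intrinsics, pixels), "cam_to_world" (4x4, takes a point from camera to world coordinates); the wrist camera has in their place "hand_eye" (4x4, takes a point from camera to tool coordinates, whose origin is the TCP and whose axes are the tool frame's). Camera axes: x right, y down, z forward; pixel columns grow to the right and rows downward; lengths in m; the calibration is good to about 2 mm. The wrist camera is an equidistant fisheye: a pixel r from the principal point sees the ray r / f radians off the axis. A picture is of the moment at which its call begins: read the wrist's pose just before it.
- hand_in(): hands the job in, once; it reports no verdict.
The state is a dict: "time_s": time; "joint_positions": joint angles; "qvel": joint speeds; "tau": joint torques, N m; "position": TCP position; "tcp_rot": TCP orientation; "force": force on the tool from outside, world axes, zero at the start; "moment": the same for the moment, N m; "opening": opening from 0.0 (shut) to 1.0 (fully open).
Only numpy, scipy, OpenCV 4.12 (cv2) and the standard library are available. Lean on these libraries where they do the work, as an engineer would, in place of code of your own. Each camera call takes 0.05 s, during which the arm holds its last target. There are 200 camera calls.

## Task

The slide stainer on the bench has halted with its loading drawer ajar. Make it safe first by pressing its mushroom stop button straight down until it latches in and stays down on its own; then push the drawer fully home with the stop still latched; then release the stop by pushing one of its two wings round clockwise (seen from above) with a fingertip until it pops back up, and let it turn back. Only press and push: do not grip the stop or the drawer, keep off the slides inside it, do not press the start key, and leave the things standing around undisturbed.

Things in the scene. Friction and masses are not known exactly. Their poses are not given: they have to be found in the camera images.
- stainer: Slide stainer: low white instrument, 200 (x) x 230 mm (y), fixed. Origin: centre of its underside; x to its rear, y to its left, z up. Its deck is 118 mm above the bench; a clear hood (x = +7 to +95 mm, 212 mm wide) tops out at 154 mm. The stop's vertical axis is at x = -55, y = -60 mm (right front of the deck), the start key at x = -75, y = +60 mm; the drawer is in the front (-x) face.
- stop_head: Black mushroom stop: domed cap 44 mm across over two opposed wings, 10 mm thick, reaching 40 mm from its axis. Origin: on the axis, at deck level when out; one wing along its +y (the stainer's left at rest), one along -y. Out: cap top 43 mm above the deck, wings 19 to 31 mm above it; latched: all 8 mm lower. A fixed collar, 20 mm radius and 11 mm high, stands on the deck below it.
- stop_top (a point): Top centre of the stop's cap, where it is pressed straight down. The wings' tops lie 12 mm below this level.
- stop_wing (a point): Middle of the left (+y) wing of the stop: 32 mm out from the axis, half-way up the wing; moves with the head. Clockwise from above, this wing moves to the rear (+x), so it is pushed on its front (-x) side; the right (-y) wing moves to the front and is pushed on its rear side.
- stop_press (a joint): How far the stop is pressed in, m: 0 out; latches at about 0.008 after being pressed a little deeper; end of travel 0.010. It is sprung: 3 N to start, about 8 N to press it right in. Once latched it stays in by itself until it is twisted.
- stop_twist (a joint): Twist of the stop, rad, clockwise from above positive: 0 at rest (wings along the stainer's y), end stop at 0.96. A spring turns it back to 0: a push of about 3 N at 30 mm from the axis starts it and about 6 N carries it to the end. A latched stop is let out at about 0.66 (38 degrees) and then pops up by its own spring.
- drawer (a joint): How far the drawer stands open, m: 0 fully home, up to 0.06. It slides along the stainer's x axis, needs about 2 to 4 N to push and stays where it is left; it starts 0.025 to 0.045 open.
- drawer_front (a point): Middle of the outer face of the drawer's front panel; moves with the drawer. The panel is 180 mm wide, 48 mm high (64 to 112 mm above the bench) and 14 mm thick; fully home, its outer face stands 14 mm in front of the stainer's front face. Push along the stainer's +x. Behind it stand glass slides, tops 98 mm above the bench, not to be touched. In front of the stainer lies a stack of slide trays, 59 mm high.
- start_key (a joint): Start key: a small flat grey key, 20 mm across, standing 7 mm above the deck; value is its travel in m (0 out, 0.004 fully pressed). To be left alone.
- oil_bottle: Small loose amber bottle with a black cap, 30 mm across, 72 mm tall, on the bench beside the stainer's left wall. Origin at its underside. Bystander.
- glass_box: Loose white cover-glass box, 31 x 63 x 23 mm, on the bench by the stainer's left front corner. Origin at its underside. Bystander.
- mailer: Loose flat white slide mailer, 36 x 86 x 10 mm, lying on the stainer's clear hood. Origin at its underside. Bystander.
- amber_bottle: Loose brown reagent bottle, 83 mm across, 162 mm tall, on the bench in front and to the left of the stainer. Origin at its underside. Bystander.

How it is judged:
By the outcome, as a careful person would: the job done as asked, in the order asked, and still so for the second after the job is handed in, with the robot touching nothing.
It also fails if it takes over 64 s, if anything falls off the work surface, if the arm or the gripper's body presses on something with over 40 N, if the wrist force passes 120 N, or if a joint passes its speed limit or range.

## Working session

There is one attempt and no reset: what is moved stays moved. The work goes in short steps, Python scripts to look and compute and a tool call to move; the robot and the scene stay as the last step left them, time stands still between calls to the robot, and variables do not carry over. Pictures are saved under pics/ and viewed, about 8 in all and at most 12, crops included, and the job is handed in when it is done.

Besides the shell and the picture viewer there is one more tool, called after ">>>" as name(argument=value, ...), one argument or row to a line, values as JSON. play_rows: Moves the arm, as the interface text tells. Its arguments: {"type":"object","properties":{"commands":{"type":"array"},"gripper":{"type":"number"}},"required":["commands"]}

```bash
mkdir -p pics; ls; python3 - <<'E'
from rig import *
import cv2,numpy as np
s=read_state(); print(s)
for n in ("top","side"):
    c=capture(n); np.savez(f"{n}0.npz",**c); cv2.imwrite(f"pics/{n}0.png",c["frame"][:,:,::-1]); print(n,c["mtx"],c["cam_to_world"])
E
```

```text
pics
{'time_s': 0.0, 'joint_positions': array([ 5.53760324e+01,  3.02810123e+01,  8.21556425e+01, -1.21935673e-03,
        6.76894008e+01, -1.02263852e+01]), 'qvel': array([ 0.08740676,  0.00295774, -0.04195106, -0.01960185, -0.00332788,
       -0.02382866]), 'tau': array([-4.56958251e-04, -4.40043533e+01, -1.76595980e+01,  6.33348478e-02,
        5.82674425e-02, -1.58133062e-04]), 'position': array([0.25770874, 0.56858308, 0.21695384]), 'tcp_rot': array([[ 4.13057289e-01, -1.23385921e-03, -9.10704208e-01],
       [ 9.10702461e-01, -1.82163261e-03,  4.13058965e-01],
       [-2.16862509e-03, -9.99997580e-01,  3.71239991e-04]]), 'force': array([ 1.12543375,  0.41191043, -0.08666428]), 'moment': array([-0.04543303,  0.01461038,  0.00733622]), 'opening': 0.9978326785436871}
top [[441.51089519   0.         282.57759614]
 [  0.         441.51089519 203.10861787]
 [  0.           0.           1.        ]] [[-2.22310803e-02 -9.98931230e-01  4.05237693e-02  6.15201789e-01]
 [-9.99752852e-01  2.22080731e-02 -1.01787455e-03  1.70111759e-01]
 [ 1.16831843e-04 -4.05363824e-02 -9.99178056e-01  1.05711890e+00]
 [ 0.00000000e+00  0.00000000e+00  0.00000000e+00  1.00000000e+00]]
side [[465.34731794   0.         282.46266359]
 [  0.         465.34731794 203.17691455]
 [  0.           0.           1.        ]] [[-0.92140262 -0.25408465  0.29403777  0.38073209]
 [-0.38805492  0.64198465 -0.66126325  0.76099048]
 [-0.0207509  -0.7233925  -0.69012513  0.73335392]
 [ 0.          0.          0.          1.        ]]
```

View pics/top0.png

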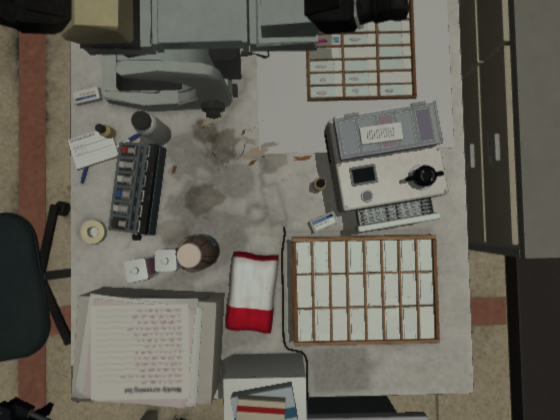

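View pics/side0.png

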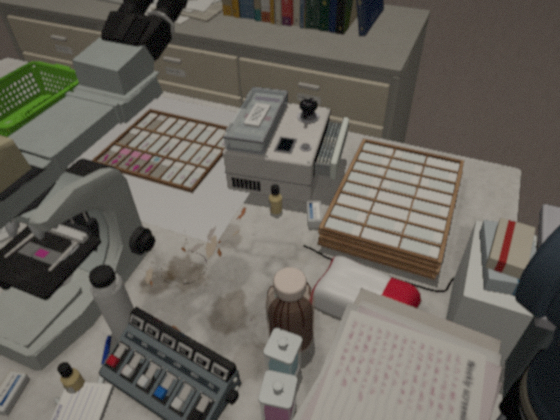

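Top view: the stainer is at about columns 330–447 and rows 105–230. Its stop is at (427,176), the drawer front at about (357,228)–(438,215), and the start key at (367,196). The trays lie in front of it, below row 235. The side view agrees. Next I'll measure the deck, the stop and the drawer from depth.

```bash
cat > h.py <<'E'
import numpy as np,cv2
def cloud(c):
    d=c["depth"];K=c["mtx"];v,u=np.indices(d.shape)
    P=np.stack([(u-K[0,2])/K[0,0]*d,(v-K[1,2])/K[1,1]*d,d],-1)
    T=c["cam_to_world"];W=P@T[:3,:3].T+T[:3,3]; W[d==0]=np.nan; return W
E
python3 - <<'E'
from h import *
for n in ("top","side"):
    c=dict(np.load(n+"0.npz")); W=cloud(c); f=c["frame"].astype(int)
    x,y,z=np.moveaxis(W,-1,0); R=(x>.45)&(x<.9)&(y>-.3)&(y<.15)
    print(n,"hist",[(round(a,3),int(k)) for k,a in zip(*np.histogram(z[R],bins=np.arange(0.0,.2,.006))) ])
    deck=R&(abs(z-.118)<.005)
    cap=R&(z>.135)&(f.max(-1)<70)
    cc=W[cap&(z>.15)]; print("cap n",len(cc),"median",np.median(cc,0),"min",cc.min(0),"max",cc.max(0))
    h=W[R&(abs(z-.154)<.004)&~cap]; print("hood",len(h),cv2.minAreaRect(h[:,:2].astype(np.float32)*1000))
    for nm,m in(("deck",deck),("capm",cap)):
        m8=m.astype(np.uint8); k,l,st,_=cv2.connectedComponentsWithStats(m8); i=1+st[1:,4].argmax()
        p=W[l==i]; r=cv2.minAreaRect(p[:,:2].astype(np.float32)*1000)
        print(nm,len(p),"zmed",np.median(p[:,2]),r,cv2.boxPoints(r).round().tolist())
    # heights elsewhere along path
W=cloud(dict(np.load("top0.npz")));x,y,z=np.moveaxis(W,-1,0)
for a in np.linspace(0.1,1,9):
    p=np.array([.258,.569])*(1-a)+np.array([.66,-.13])*a
    m=np.hypot(x-p[0],y-p[1])<.13; print(p.round(2),np.nanmax(z[m]).round(3))
E
```

```text
top hist [(np.float64(0.0), 7873), (np.float64(0.006), 74), (np.float64(0.012), 22), (np.float64(0.018), 269), (np.float64(0.024), 233), (np.float64(0.03), 33), (np.float64(0.036), 63), (np.float64(0.042), 199), (np.float64(0.048), 4772), (np.float64(0.054), 2945), (np.float64(0.06), 343), (np.float64(0.066), 693), (np.float64(0.072), 205), (np.float64(0.078), 176), (np.float64(0.084), 70), (np.float64(0.09), 141), (np.float64(0.096), 293), (np.float64(0.102), 80), (np.float64(0.108), 587), (np.float64(0.114), 3664), (np.float64(0.12), 1444), (np.float64(0.126), 88), (np.float64(0.132), 50), (np.float64(0.138), 18), (np.float64(0.144), 69), (np.float64(0.15), 3101), (np.float64(0.156), 1131), (np.float64(0.162), 694), (np.float64(0.168), 2), (np.float64(0.174), 0), (np.float64(0.18), 0), (np.float64(0.186), 0), (np.float64(0.192), 0)]
cap n 458 median [ 0.70484705 -0.11952775  0.1588754 ] min [ 0.68045397 -0.16234138  0.15002421] max [0.81724643 0.05951885 0.16663122]
hood 3630 ((757.85302734375, -57.508575439453125), (174.65963745117188, 214.9498291015625), 8.467123031616211)
deck 4
[... 1365 characters left out ...]
0.04897098 0.16329077]
hood 1771 ((758.2618408203125, -54.02020263671875), (173.7095489501953, 219.45477294921875), 7.42173433303833)
deck 2822 zmed 0.11804589804378934 ((745.336181640625, -54.493133544921875), (199.0791778564453, 230.0019989013672), 8.327984809875488) [[630.0, 45.0], [664.0, -183.0], [860.0, -154.0], [827.0, 74.0]]
capm 238 zmed 0.15631008290908321 ((700.8231201171875, -120.31631469726562), (69.98886108398438, 40.992454528808594), 73.29380798339844) [[671.0, -148.0], [710.0, -160.0], [731.0, -93.0], [691.0, -81.0]]
[0.3 0.5] 0.337
[0.34 0.42] 0.152
[0.39 0.34] 0.2
[0.43 0.26] 0.169
[0.48 0.18] 0.064
[0.52 0.11] 0.116
[0.57 0.03] 0.129
[ 0.61 -0.05] 0.167
[ 0.66 -0.13] 0.167
```

```bash
python3 - <<'E'
import cv2,numpy as np
a=cv2.imread("pics/top0.png")[90:245,310:460]; a=cv2.resize(a,None,fx=3.8,fy=3.8,interpolation=cv2.INTER_CUBIC)
cv2.imwrite("pics/crop1.png",a)
E
```

```text
(no output)
```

View pics/crop1.png

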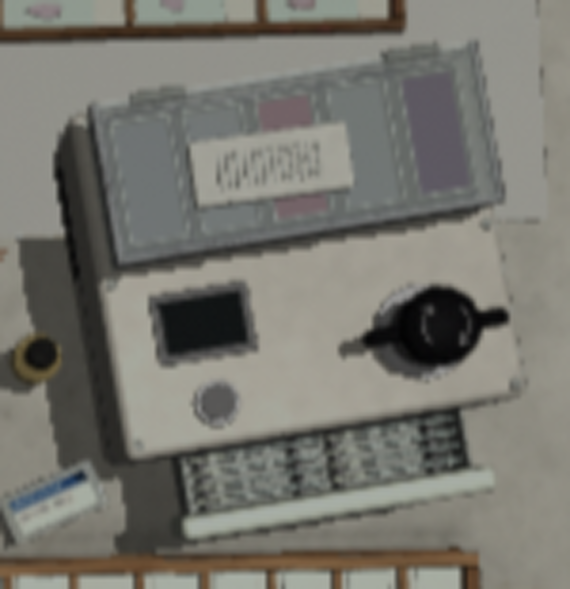

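The deck rectangle measures 200 × 230 mm at z ≈ 0.118, which matches the spec. That puts the centre at about (0.746, −0.0565) with a yaw of 8.25°, and the stop axis at about (0.7005, −0.1235), which agrees with the cap's depth points. Now I'll lift and approach above the stop with the jaws shut and the jaw axis along the stainer's x.

>>> play_rows(
  commands=[
    [[0, 0, 0.09], [0, 0, 0]],
    [[0, 0, 0.09], [0, 0, 0]],
    [[0.2, -0.3, 0.09], [0, 0, -0.5]],
    [[0.2, -0.3, 0.09], [0, 0, -0.5]],
    [[0.4425, -0.6925, 0.09], [0, 0, -1.0]],
    [[0.4425, -0.6925, 0.09], [0, 0, -1.0]],
    [[0.4425, -0.6925, 0.09], [0, 0, -1.0]],
    [[0.4425, -0.6925, 0.09], [0, 0, -1.0]],
    [[0.4425, -0.6925, 0.09], [0, 0, -1.0]],
    [[0.4425, -0.6925, 0.09], [0, 0, -1.0]],
  ],
  gripper=0,
)

```text
time_s: 1.35
position: [0.5288, 0.1466, 0.3077]
tcp_rot: [[0.99, -0.001, -0.144], [0.144, 0.0, 0.99], [-0.0, -1.0, 0.0]]
force: [0.4, 0.2, -1.2]
opening: 0.02
```

>>> play_rows(
  commands=[
    [[0.172, -0.27, 0], [0, 0, 0]],
    [[0.172, -0.27, 0], [0, 0, 0]],
    [[0.172, -0.27, 0], [0, 0, 0]],
    [[0.172, -0.27, 0], [0, 0, 0]],
    [[0.172, -0.27, 0], [0, 0, 0]],
    [[0.172, -0.27, 0], [0, 0, 0]],
    [[0.172, -0.27, 0], [0, 0, 0]],
    [[0.172, -0.27, 0], [0, 0, 0]],
  ],
)

```text
time_s: 2.35
position: [0.6994, -0.1197, 0.3079]
tcp_rot: [[0.989, -0.001, -0.146], [0.146, 0.001, 0.989], [-0.001, -1.0, 0.001]]
force: [0.0, 0.0, 0.1]
opening: 0.004
```

```bash
python3 - <<'E'
from rig import *
import numpy as np,cv2
s=read_state(); print(s["position"],s["tcp_rot"].round(3),s["force"])
c=capture("wrist"); np.savez("w1.npz",**c,pos=s["position"],rot=s["tcp_rot"]); print(c["mtx"],c["hand_eye"])
cv2.imwrite("pics/w1.png",c["frame"][:,:,::-1])
E
```

```text
[ 0.69943055 -0.11967519  0.30793843] [[ 0.989 -0.001 -0.146]
 [ 0.146  0.001  0.989]
 [-0.001 -1.     0.001]] [0.04000829 0.03465326 0.09134304]
[[325.1922621    0.         280.27081425]
 [  0.         325.1922621  211.2496179 ]
 [  0.           0.           1.        ]] [[ 9.99999743e-01  4.14190431e-04 -5.85495673e-04 -2.28396653e-04]
 [ 6.78543829e-04 -2.82037635e-01  9.59403102e-01 -1.66958078e-01]
 [ 2.32243770e-04 -9.59403252e-01 -2.82037844e-01  7.73975021e-02]
 [ 0.00000000e+00  0.00000000e+00  0.00000000e+00  1.00000000e+00]]
```

View pics/w1.png

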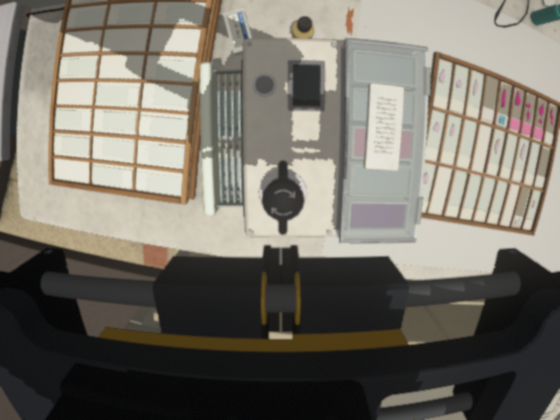

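Wrist view: the cap centre is at (283,198), with the wings at (283,165) and (283,228). The drawer panel is at about column 208, rows 65–213, and the start key is at (264,85). I'll refine the stop and drawer positions from this picture.

```bash
python3 - <<'E'
import numpy as np
c=np.load("w1.npz"); K=c["mtx"]; d=c["depth"]; H=c["hand_eye"]; T=np.eye(4);T[:3,:3]=c["rot"];T[:3,3]=c["pos"]
v,u=np.indices(d.shape); a=(u-K[0,2])/K[0,0]; b=(v-K[1,2])/K[1,1]; r=np.hypot(a,b)+1e-9
s=np.sin(r)/r; ray=np.stack([a*s,b*s,np.cos(r)],-1); P=ray/ray[...,2:]*d[...,None]
M=T@H; W=P@M[:3,:3].T+M[:3,3]
y8=np.deg2rad(8.25); R=np.array([[np.cos(y8),-np.sin(y8)],[np.sin(y8),np.cos(y8)]]); O=np.array([.746,-.0565])
L=(W[...,:2]-O)@R; z=W[...,2]
f=c["frame"].astype(int)
box=(abs(u-283)<60)&(v>120)&(v<240)&(f.max(-1)<80)
m=box&(z>.148)&(z<.17); print("cap",m.sum(),np.median(W[m],0),"minmax",L[m].min(0),L[m].max(0),z[m].max())
for nm,p in(("cap",(283,198)),("key",(264,85)),("panel",(206,140)),("panelL",(206,70)),("panelR",(209,210)),("deck",(300,215)),("bracket",(198,120))):
    w=W[p[1],p[0]]; print(nm,w.round(4),L[p[1],p[0]].round(4))
# drawer panel strip: points z .1-.117, stainer x -.175..-.11
q=(z>.103)&(z<.117)&(L[...,0]<-.112)&(L[...,0]>-.18)&(abs(L[...,1])<.08); print("panel",q.sum(),np.percentile(L[q][:,0],[2,20,50,80,98]),np.median(z[q]))
q=(z>.112)&(z<.124)&(abs(L[...,1])<.14)&(abs(L[...,0])<.12); print("deck",np.percentile(L[q],[0.5,99.5],axis=0),np.median(z[q]))
E
python3 - <<'E'
import sys; sys.path.insert(0,".")
from h import *
y8=np.deg2rad(8.25); R=np.array([[np.cos(y8),-np.sin(y8)],[np.sin(y8),np.cos(y8)]]); O=np.array([.746,-.0565])
for n in("top","side"):
    W=cloud(dict(np.load(f"{n}0.npz"))); L=(W[...,:2]-O)@R; z=W[...,2]
    q=(z>.106)&(z<.117)&(L[...,0]<-.112)&(L[...,0]>-.18)&(abs(L[...,1])<.08); print(n,q.sum(),np.percentile(L[q][:,0],[2,20,50,80,98]),np.median(z[q]))
    q=(z>.045)&(z<.065)&(L[...,0]<-.112)&(abs(L[...,1])<.08); print(" tray max x",np.nanpercentile(L[q][:,0],[90,99,100]))
E
```

```text
cap 1305 [ 0.70117995 -0.12123345  0.15934587] minmax [-0.07324798 -0.09737425] [-0.03366958 -0.02329827] 0.16375930386225745
cap [ 0.7017 -0.1202  0.1615] [-0.053  -0.0567]
key [ 0.6652 -0.0098  0.1245] [-0.0733  0.0578]
panel [ 0.6078 -0.0779  0.1117] [-0.1399 -0.0014]
panelL [0.5975 0.0013 0.1127] [-0.1387  0.0785]
panelR [ 0.6196 -0.1593  0.112 ] [-0.1399 -0.0836]
deck [ 0.7259 -0.148   0.1176] [-0.033  -0.0877]
bracket [ 0.5735 -0.0594  0.024 ] [-0.1712  0.0219]
panel 1760 [-0.14679677 -0.14355183 -0.1390195  -0.13483583 -0.13320866] 0.11169066320337251
deck [[-0.09839627 -0.11292121]
 [ 0.00882559  0.11135698]] 0.11833067883247547
top 493 [-0.14772385 -0.14497971 -0.14073203 -0.13650876 -0.1340237 ] 0.1123262878125647
 tray max x [-0.1957987  -0.17092656 -0.16099   ]
side 270 [-0.1477457  -0.1455846  -0.14152117 -0.13709013 -0.1343902 ] 0.11107841050177769
 tray max x [-0.19589307 -0.17076142 -0.16179346]
```

>>> play_rows(
  commands=[
    [[0.0015, -0.003, -0.05], [0, 0, 0]],
    [[0.0015, -0.003, -0.09], [0, 0, 0]],
    [[0.0015, -0.003, -0.108], [0, 0, 0]],
    [[0.0015, -0.003, -0.115], [0, 0, 0]],
    [[0.0015, -0.003, -0.115], [0, 0, 0]],
    [[0.0015, -0.003, -0.115], [0, 0, 0]],
  ],
)

```text
time_s: 3.15
position: [0.7029, -0.1248, 0.1949]
tcp_rot: [[0.989, 0.003, -0.145], [0.145, -0.001, 0.989], [0.003, -1.0, -0.002]]
force: [0.8, -0.2, 0.3]
opening: 0.007
```

>>> play_rows(
  commands=[
    [[-0.002, 0.002, -0.004], [0, 0, 0]],
    [[-0.002, 0.002, -0.008], [0, 0, 0]],
    [[-0.002, 0.002, -0.01], [0, 0, 0]],
    [[-0.002, 0.002, -0.012], [0, 0, 0]],
    [[-0.002, 0.002, -0.013], [0, 0, 0]],
    [[-0.002, 0.002, -0.013], [0, 0, 0]],
  ],
)

```text
time_s: 3.9
position: [0.6997, -0.1225, 0.1798]
tcp_rot: [[0.99, -0.0, -0.144], [0.144, 0.0, 0.99], [-0.0, -1.0, 0.0]]
force: [0.7, -0.4, 0.2]
opening: 0.002
```

>>> play_rows(
  commands=[
    [[0, 0, 0], [0, 0, 0]],
    [[0, 0, -0.002], [0, 0, 0]],
    [[0, 0, -0.002], [0, 0, 0]],
  ],
)

```text
time_s: 4.28
position: [0.6996, -0.1224, 0.1777]
tcp_rot: [[0.99, -0.0, -0.144], [0.144, 0.0, 0.99], [-0.0, -1.0, 0.0]]
force: [0.6, 0.0, -0.2]
opening: 0.007
```

```bash
python3 - <<'E'
from rig import *
import numpy as np,cv2
s=read_state(); print(s["position"],s["force"],s["moment"])
c=capture("side"); cv2.imwrite("pics/s1.png",cv2.resize(c["frame"][60:200,200:380,::-1],None,fx=4,fy=4,interpolation=cv2.INTER_CUBIC))
E
```

```text
[ 0.69962882 -0.1224498   0.17774613] [ 0.57727109  0.00495037 -0.20284017] [-0.07753286  0.08751982 -0.01813436]
```

View pics/s1.png

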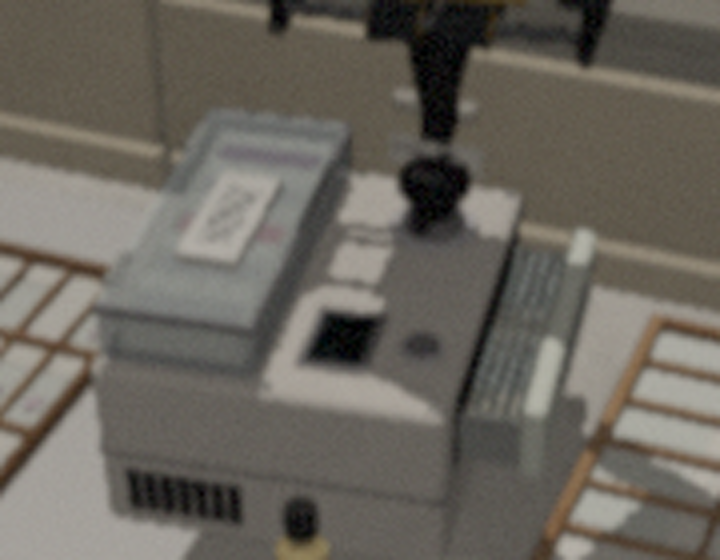

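The side crop shows the shut fingertips right at the cap top, around (435,155), with no contact force yet. I'll keep going down in small steps.

>>> play_rows(
  commands=[
    [[0, 0, -0.001], [0, 0, 0]],
    [[0, 0, -0.002], [0, 0, 0]],
    [[0, 0, -0.003], [0, 0, 0]],
    [[0, 0, -0.003], [0, 0, 0]],
  ],
)

```text
time_s: 4.82
position: [0.6997, -0.1225, 0.1748]
tcp_rot: [[0.99, -0.0, -0.144], [0.144, 0.0, 0.99], [-0.0, -1.0, 0.0]]
force: [-0.8, 0.8, 0.2]
opening: 0.004
```

>>> play_rows(
  commands=[
    [[0, 0, -0.001], [0, 0, 0]],
    [[0, 0, -0.002], [0, 0, 0]],
    [[0, 0, -0.003], [0, 0, 0]],
    [[0, 0, -0.003], [0, 0, 0]],
  ],
)

```text
time_s: 5.32
position: [0.6997, -0.1225, 0.1718]
tcp_rot: [[0.99, -0.0, -0.144], [0.144, 0.0, 0.99], [-0.0, -1.0, 0.0]]
force: [-0.7, -0.4, -0.1]
opening: 0.009
```

```bash
python3 - <<'E'
from rig import *
import numpy as np,cv2
s=read_state(); print(s["position"],s["force"],s["moment"],s["tau"])
c=capture("wrist"); np.savez("w2.npz",**c,pos=s["position"],rot=s["tcp_rot"])
cv2.imwrite("pics/w2.png",cv2.resize(c["frame"][130:350,180:380,::-1],None,fx=2.7,fy=2.7,interpolation=cv2.INTER_CUBIC))
E
```

```text
[ 0.69966904 -0.12249881  0.17179796] [-0.71546412 -0.38307982 -0.10981322] [-0.07926228  0.04233    -0.01313651] [-2.70124619e-03 -5.14286900e+01 -1.80801630e+01  4.75309929e-02
  6.45115133e-02 -2.19357929e-05]
```

View pics/w2.png

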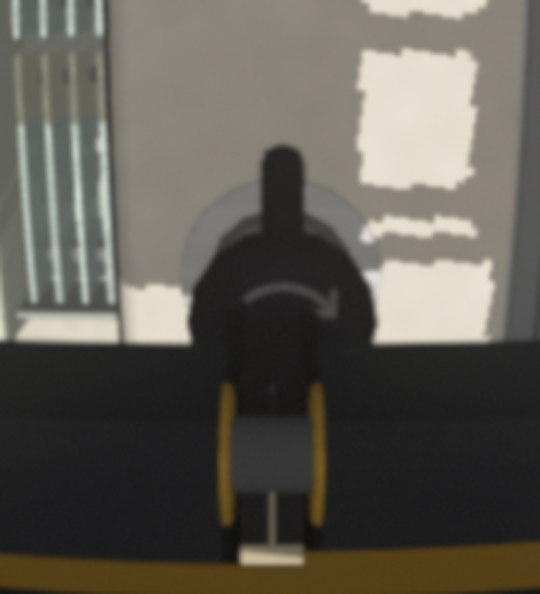

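The wrist crop shows the fingers over the cap's centre and no contact reading. I'll check the wing-top height from this image's depth (0.149 out, 0.141 latched).

```bash
cat >> h.py <<'E'
def wcloud(c):
    K=c["mtx"]; d=c["depth"]; T=np.eye(4);T[:3,:3]=c["rot"];T[:3,3]=c["pos"]
    v,u=np.indices(d.shape); a=(u-K[0,2])/K[0,0]; b=(v-K[1,2])/K[1,1]; r=np.hypot(a,b)+1e-9
    s=np.sin(r)/r; ray=np.stack([a*s,b*s,np.cos(r)],-1); P=ray/ray[...,2:]*d[...,None]
    M=T@c["hand_eye"]; W=P@M[:3,:3].T+M[:3,3]; W[d==0]=np.nan; return W
y8=np.deg2rad(8.25); R8=np.array([[np.cos(y8),-np.sin(y8)],[np.sin(y8),np.cos(y8)]]); O=np.array([.746,-.0565])
def loc(W): return (W[...,:2]-O)@R8
E
python3 - <<'E'
from h import *
for n in("w1","w2"):
    c=np.load(n+".npz"); W=wcloud(c); L=loc(W); z=W[...,2]; l=L-np.array([-.055,-.060])
    q=(abs(l[...,0])<.004)&(l[...,1]>.027)&(l[...,1]<.039)&(z>.125); print(n,"wing",q.sum(),np.nanmedian(z[q]))
    q=(abs(l[...,0])<.004)&(l[...,1]>.04)&(l[...,1]<.08); print(" deck",np.nanmedian(z[q]))
W=wcloud(np.load("w2.npz"))
for v in range(180,345,8): print(v,W[v,281].round(4), (loc(W)[v,281]-np.array([-.055,-.06])).round(4))
E
```

```text
w1 wing 4003 0.4215744618902324
 deck 0.118145933058526
w2 wing 2637 0.28362786958002173
 deck 0.11822661534505735
180 [ 0.6947 -0.0877  0.1191] [-0.0002  0.0365]
188 [ 0.6946 -0.0872  0.1473] [-0.0003  0.037 ]
196 [ 0.6952 -0.0916  0.1493] [-0.0003  0.0326]
204 [ 0.696  -0.0965  0.1491] [-0.0003  0.0275]
212 [ 0.6967 -0.1015  0.1493] [-0.0002  0.0226]
220 [ 0.6972 -0.1047  0.1551] [-0.0002  0.0193]
228 [ 0.6977 -0.1086  0.1582] [-0.0002  0.0154]
236 [ 0.6983 -0.1125  0.1612] [-0.0002  0.0115]
244 [ 0.699  -0.1171  0.1619] [-0.0002  0.0067]
252 [ 0.6984 -0.1134  0.1824] [-0.0003  0.0105]
260 [ 0.6983 -0.1124  0.1944] [-0.0003  0.0115]
268 [ 0.6985 -0.1142  0.1996] [-0.0003  0.0097]
276 [ 0.699  -0.1179  0.2008] [-0.0003  0.006 ]
284 [ 0.6997 -0.1225  0.2003] [-0.0003  0.0013]
292 [ 0.695  -0.091   0.2618] [-0.0004  0.0332]
300 [ 0.6953 -0.0927  0.2632] [-0.0004  0.0315]
308 [ 0.6957 -0.0955  0.2629] [-0.0004  0.0286]
316 [ 0.727  -0.3061 -0.0392] [ 0.0004 -0.1843]
324 [ 0.727  -0.3063 -0.0203] [ 0.0004 -0.1845]
332 [ 0.7271 -0.307  -0.0033] [ 0.0004 -0.1852]
340 [ 0.6962 -0.0989  0.2728] [-0.0004  0.0252]
```

The wing top reads 0.149, so the stop is still out. With the jaws shut, the fingertips evidently stand less than 25 mm ahead of the TCP. I'll continue down.

>>> play_rows(
  commands=[
    [[0, 0, -0.001], [0, 0, 0]],
    [[0, 0, -0.002], [0, 0, 0]],
    [[0, 0, -0.003], [0, 0, 0]],
    [[0, 0, -0.004], [0, 0, 0]],
    [[0, 0, -0.004], [0, 0, 0]],
  ],
)

```text
time_s: 6.0
position: [0.6997, -0.1225, 0.1678]
tcp_rot: [[0.99, -0.0, -0.145], [0.145, 0.0, 0.99], [-0.0, -1.0, 0.0]]
force: [1.0, -0.6, -0.2]
opening: 0.001
```

>>> play_rows(
  commands=[
    [[0, 0, -0.001], [0, 0, 0]],
    [[0, 0, -0.002], [0, 0, 0]],
    [[0, 0, -0.003], [0, 0, 0]],
    [[0, 0, -0.004], [0, 0, 0]],
    [[0, 0, -0.004], [0, 0, 0]],
  ],
)

```text
time_s: 6.62
position: [0.6997, -0.1225, 0.1638]
tcp_rot: [[0.99, -0.0, -0.144], [0.144, 0.0, 0.99], [-0.0, -1.0, 0.0]]
force: [-0.7, 0.3, 0.2]
opening: 0.006
```

>>> play_rows(
  commands=[
    [[0, 0, -0.001], [0, 0, 0]],
    [[0, 0, -0.002], [0, 0, 0]],
    [[0, 0, -0.003], [0, 0, 0]],
    [[0, 0, -0.003], [0, 0, 0]],
  ],
)

```text
time_s: 7.12
position: [0.6997, -0.1225, 0.1608]
tcp_rot: [[0.99, -0.0, -0.144], [0.144, 0.0, 0.99], [-0.0, -1.0, 0.0]]
force: [-0.3, -0.4, -0.0]
opening: 0.008
```

```bash
cat > look.py <<'E'
from rig import *
from h import *
import sys
s=read_state(); c=capture("wrist"); d=dict(**c,pos=s["position"],rot=s["tcp_rot"]); np.savez(sys.argv[1]+".npz",**d)
print(s["time_s"],s["position"].round(4),s["force"].round(2),s["opening"])
W=wcloud(d); L=loc(W)-np.array([-.055,-.06])
for v in range(int(sys.argv[2]),int(sys.argv[3]),4):
    for u in (281,): print(v,W[v,u,2].round(4),L[v,u].round(4),c["frame"][v,u])
E
python3 look.py w3 160 300
```

```text
7.125 [ 0.6997 -0.1225  0.1608] [-0.28 -0.38 -0.02] 0.008041457684954468
160 0.1175 [-0.0003  0.0516] [137 132 121]
164 0.118 [-0.0003  0.049 ] [137 132 122]
168 0.1187 [-0.0003  0.0465] [136 131 121]
172 0.1187 [-0.0003  0.0439] [137 132 122]
176 0.1181 [-0.0003  0.0411] [137 132 122]
180 0.117 [-0.0003  0.0382] [138 132 122]
184 0.1185 [-0.0002  0.0359] [136 131 121]
188 0.1422 [-0.0003  0.0383] [82 80 73]
192 0.1486 [-0.0003  0.0374] [38 37 35]
196 0.1479 [-0.0003  0.0349] [39 37 35]
200 0.1475 [-0.0003  0.0325] [37 35 34]
204 0.1486 [-0.0003  0.0304] [37 36 35]
208 0.1489 [-0.0003  0.0281] [36 35 33]
212 0.1492 [-0.0003  0.0258] [35 33 32]
216 0.1494 [-0.0003  0.0234] [34 33 31]
220 0.1493 [-0.0003  0.021 ] [34 32 31]
224 0.1547 [-0.0003  0.0204] [32 31 30]
228 0.1572 [-0.0003  0.0189] [32 31 30]
232 0.1586 [-0.0003  0.017 ] [32 32 32]
236 0.159 [-0.0003  0.0148] [35 33 33]
240 0.1595 [-0.0003  0.0126] [37 36 36]
244 0.1608 [-0.0003  0.0107] [65 64 63]
248 0.1665 [-0.0003  0.0107] [30 29 28]
252 0.172 [-0.0003  0.0108] [27 26 25]
256 0.176 [-0.0003  0.0103] [28 26 27]
260 0.1822 [-0.0003  0.011 ] [26 26 24]
264 0.1876 [-0.0003  0.0113] [26 25 25]
268 0.1888 [-0.0003  0.0098] [26 25 24]
272 0.189 [-0.0003  0.0077] [24 23 22]
276 0.1895 [-0.0003  0.0058] [24 22 23]
280 0.1895 [-0.0003  0.0037] [29 27 27]
284 0.1895 [-0.0003  0.0015] [36 36 34]
288 0.2503 [-0.0004  0.0342] [47 47 47]
292 0.2517 [-0.0004  0.0337] [51 52 51]
296 0.2519 [-0.0004  0.0326] [53 53 53]
```

>>> play_rows(
  commands=[
    [[0, 0, -0.001], [0, 0, 0]],
    [[0, 0, -0.002], [0, 0, 0]],
    [[0, 0, -0.003], [0, 0, 0]],
    [[0, 0, -0.003], [0, 0, 0]],
  ],
)

```text
time_s: 7.68
position: [0.6997, -0.1225, 0.1578]
tcp_rot: [[0.99, -0.0, -0.145], [0.145, 0.0, 0.99], [-0.0, -1.0, 0.0]]
force: [0.1, 0.1, -0.2]
opening: 0.007
```

>>> play_rows(
  commands=[
    [[0, 0, -0.001], [0, 0, 0]],
    [[0, 0, -0.002], [0, 0, 0]],
    [[0, 0, -0.003], [0, 0, 0]],
    [[0, 0, -0.004], [0, 0, 0]],
    [[0, 0, -0.004], [0, 0, 0]],
  ],
)

```text
time_s: 8.3
position: [0.6999, -0.1226, 0.1549]
tcp_rot: [[0.989, 0.001, -0.145], [0.145, -0.0, 0.989], [0.001, -1.0, -0.0]]
force: [-1.5, 0.3, 5.4]
opening: 0.005
```

```bash
python3 look.py w4 184 268
```

```text
8.3 [ 0.6999 -0.1226  0.1549] [-1.49  0.28  5.45] 0.005353035479902124
184 0.118 [0.     0.0368] [138 133 122]
188 0.1183 [0.     0.0343] [115 111 103]
192 0.1439 [-0.      0.0376] [39 37 35]
196 0.1471 [-0.      0.0361] [38 37 35]
200 0.1461 [-0.      0.0335] [38 37 35]
204 0.1478 [-0.      0.0317] [37 35 35]
208 0.1453 [-0.      0.0286] [36 34 33]
212 0.1471 [-0.      0.0268] [35 34 33]
216 0.147 [-0.      0.0244] [36 34 33]
220 0.1475 [0.     0.0222] [34 32 31]
224 0.1494 [0.     0.0205] [33 32 30]
228 0.1537 [-0.      0.0196] [32 30 29]
232 0.1552 [-0.      0.0178] [33 32 30]
236 0.1565 [-0.     0.016] [33 32 32]
240 0.1569 [-0.      0.0138] [34 33 32]
244 0.1585 [-0.      0.0121] [56 55 54]
248 0.1608 [-0.      0.0107] [40 39 38]
252 0.1654 [-0.      0.0104] [29 27 26]
256 0.1719 [-0.     0.011] [27 26 25]
260 0.1772 [-0.      0.0113] [26 26 25]
264 0.1812 [-0.     0.011] [25 24 23]
```

Contact: 5.4 N, and the head is about 2 mm down. I'll press on.

>>> play_rows(
  commands=[
    [[0, 0, -0.002], [0, 0, 0]],
    [[0, 0, -0.004], [0, 0, 0]],
    [[0, 0, -0.005], [0, 0, 0]],
    [[0, 0, -0.006], [0, 0, 0]],
    [[0, 0, -0.006], [0, 0, 0]],
  ],
)

```text
time_s: 8.98
position: [0.7, -0.1226, 0.1491]
tcp_rot: [[0.989, 0.001, -0.145], [0.145, -0.0, 0.989], [0.001, -1.0, -0.001]]
force: [-1.8, 0.2, 6.1]
opening: 0.005
```

>>> play_rows(
  commands=[
    [[0, 0, -0.001], [0, 0, 0]],
    [[0, 0, -0.002], [0, 0, 0]],
    [[0, 0, -0.003], [0, 0, 0]],
    [[0, 0, -0.003], [0, 0, 0]],
  ],
)

```text
time_s: 9.48
position: [0.7001, -0.1226, 0.1468]
tcp_rot: [[0.989, 0.001, -0.145], [0.145, -0.001, 0.989], [0.001, -1.0, -0.001]]
force: [-2.4, 0.8, 8.5]
opening: 0.006
```

>>> play_rows(
  commands=[
    [[0, 0, -0.001], [0, 0, 0]],
    [[0, 0, -0.002], [0, 0, 0]],
    [[0, 0, -0.002], [0, 0, 0]],
  ],
)

```text
time_s: 9.85
position: [0.7002, -0.1226, 0.1467]
tcp_rot: [[0.989, 0.002, -0.145], [0.145, -0.001, 0.989], [0.002, -1.0, -0.001]]
force: [-5.2, 1.4, 14.6]
opening: 0.006
```

End of travel is reached: 14.6 N and no further motion. I'll lift off, open the gripper to see where the tips stand, and check the latch.

>>> play_rows(
  commands=[
    [[0, 0, 0.01], [0, 0, 0]],
    [[0, 0, 0.05], [0, 0, 0]],
    [[0, 0, 0.08], [0, 0, 0]],
    [[0, 0, 0.08], [0, 0, 0]],
    [[0, 0, 0.08], [0, 0, 0]],
  ],
)

```text
time_s: 10.48
position: [0.6989, -0.1223, 0.2214]
tcp_rot: [[0.99, -0.002, -0.144], [0.144, 0.001, 0.99], [-0.002, -1.0, 0.001]]
force: [-0.1, 0.2, -1.0]
opening: 0.007
```

```bash
python3 look.py w5 176 290; python3 - <<'E'
import numpy as np,cv2
a=np.load("w5.npz")["frame"]; cv2.imwrite("pics/w5.png",cv2.resize(a[60:360,130:430,::-1],None,fx=1.9,fy=1.9,interpolation=cv2.INTER_CUBIC))
E
```

```text
10.475 [ 0.6989 -0.1223  0.2214] [-0.09  0.21 -1.01] 0.0069339804672428436
176 0.1412 [-0.0011  0.0348] [41 40 38]
180 0.1412 [-0.0011  0.0317] [41 40 38]
184 0.1416 [-0.0011  0.0286] [42 40 38]
188 0.1413 [-0.001   0.0254] [42 40 38]
192 0.1419 [-0.001   0.0223] [41 40 38]
196 0.1444 [-0.001   0.0197] [41 39 37]
200 0.1497 [-0.001   0.0179] [43 41 39]
204 0.152 [-0.001   0.0154] [43 42 41]
208 0.153 [-0.001   0.0125] [53 51 50]
212 0.1535 [-0.001   0.0095] [54 52 50]
216 0.1541 [-0.001   0.0065] [43 42 40]
220 0.1544 [-0.001   0.0035] [43 41 40]
224 0.1552 [-0.001   0.0006] [44 42 40]
228 0.1535 [-0.001  -0.0032] [55 53 52]
232 0.1543 [-0.001  -0.0062] [52 50 50]
236 0.153 [-0.001 -0.01 ] [51 48 48]
240 0.155 [-0.001  -0.0125] [107 104 103]
244 0.1525 [-0.001  -0.0169] [47 44 44]
248 0.2274 [-0.001   0.0112] [41 38 37]
252 0.2325 [-0.001   0.0111] [39 37 35]
256 0.2386 [-0.0009  0.0115] [38 36 34]
260 0.2433 [-0.0009  0.0115] [37 35 33]
264 0.248 [-0.0009  0.0116] [88 85 79]
268 0.2508 [-0.0009  0.0108] [94 92 84]
272 0.2497 [-0.0009  0.0081] [96 92 86]
276 0.25 [-0.0009  0.0061] [97 94 87]
280 0.249 [-0.0009  0.0034] [97 94 88]
284 0.2488 [-0.0009  0.0011] [68 66 62]
288 0.3115 [-0.0009  0.0348] [49 49 48]
```

View pics/w5.png

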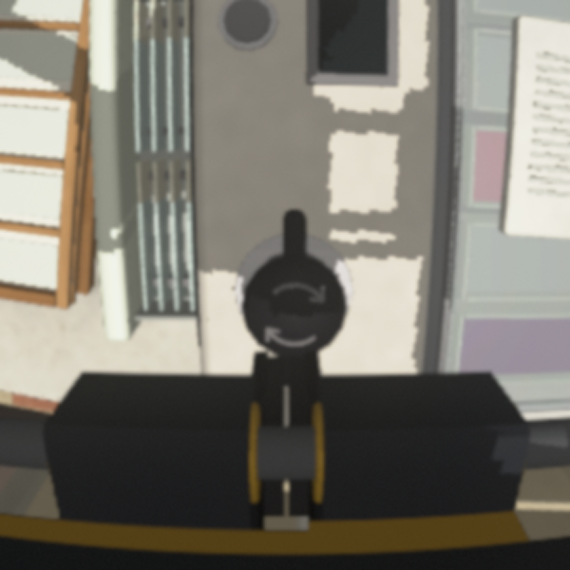

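It's latched: the wing top is at 0.141 and the cap at 0.153–0.155, exactly 8 mm lower. The crop shows the stop with untwisted wings and the drawer still open. Next I'll move in front of the drawer and open the gripper.

>>> play_rows(
  commands=[
    [[-0.06, 0.013, 0], [0, 0, 0]],
    [[-0.12, 0.026, 0], [0, 0, 0]],
    [[-0.187, 0.042, 0], [0, 0, 0]],
    [[-0.187, 0.042, 0], [0, 0, 0]],
    [[-0.187, 0.042, 0], [0, 0, 0]],
    [[-0.187, 0.042, 0], [0, 0, 0]],
    [[-0.187, 0.042, 0], [0, 0, 0]],
    [[-0.187, 0.042, 0], [0, 0, 0]],
  ],
  gripper=0.087,
)

```text
time_s: 11.52
position: [0.5135, -0.0808, 0.2227]
tcp_rot: [[0.99, 0.0, -0.145], [0.145, -0.0, 0.99], [0.0, -1.0, -0.0]]
force: [0.6, 0.0, -0.6]
opening: 0.833
```

```bash
python3 - <<'E'
from rig import *
from h import *
s=read_state(); print(s["position"],s["force"],s["opening"])
c=capture("wrist"); d=dict(**c,pos=s["position"],rot=s["tcp_rot"]); np.savez("w6.npz",**d)
cv2.imwrite("pics/w6.png",c["frame"][:,:,::-1])
W=wcloud(d); P=(W-s["position"])@s["tcp_rot"]  # tool frame
q=(P[...,1]>-.05)&(P[...,1]<.05)&(abs(P[...,0])<.08)&(abs(P[...,2])<.03)
for lo in np.arange(-.05,.05,.005):
    m=q&(P[...,1]>=lo)&(P[...,1]<lo+.005)
    if m.sum(): print(round(lo,3),m.sum(),P[m].min(0).round(3),P[m].max(0).round(3))
E
```

```text
[ 0.51353801 -0.08080347  0.22272269] [ 0.56981337  0.01448655 -0.60881826] 0.8332664706805707
-0.05 228 [-0.05 -0.05 -0.01] [ 0.049 -0.045  0.012]
-0.045 347 [-0.05  -0.045 -0.01 ] [ 0.049 -0.04   0.012]
-0.04 253 [-0.048 -0.04  -0.01 ] [ 0.047 -0.035  0.012]
-0.035 309 [-0.047 -0.035  0.002] [ 0.047 -0.03   0.012]
-0.03 291 [-0.046 -0.03  -0.001] [ 0.045 -0.025  0.012]
-0.025 264 [-0.046 -0.025 -0.003] [ 0.045 -0.02   0.012]
-0.02 250 [-0.046 -0.02  -0.007] [ 0.045 -0.015  0.012]
-0.015 282 [-0.046 -0.015 -0.009] [ 0.045 -0.01   0.012]
-0.01 234 [-0.046 -0.01  -0.01 ] [ 0.045 -0.005  0.012]
-0.005 19 [-0.044 -0.005 -0.009] [ 0.044 -0.003  0.011]
```

View pics/w6.png

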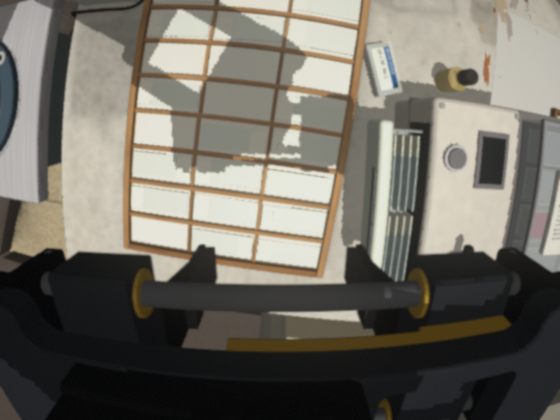

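The fingertips end about 4 mm behind the reported TCP, in line with the stop contact, so I'll use tip height = TCP + 4 mm. The view shows the rear finger at (365,265) clear of the drawer panel at column 382. I'll lower it in front of the panel.

>>> play_rows(
  commands=[
    [[0, 0, -0.05], [0, 0, 0]],
    [[0, 0, -0.1], [0, 0, 0]],
    [[0, 0, -0.125], [0, 0, 0]],
    [[0, 0, -0.134], [0, 0, 0]],
    [[0, 0, -0.134], [0, 0, 0]],
    [[0, 0, -0.134], [0, 0, 0]],
  ],
)

```text
time_s: 12.32
position: [0.5138, -0.0809, 0.0901]
tcp_rot: [[0.989, 0.002, -0.145], [0.145, -0.001, 0.989], [0.002, -1.0, -0.001]]
force: [0.6, -0.1, -0.2]
opening: 0.999
```

```bash
python3 - <<'E'
from rig import *
from h import *
s=read_state(); print(s["position"],s["force"],s["opening"])
print("TCP local",loc(s["position"]))
c=capture("side"); cv2.imwrite("pics/s2.png",cv2.resize(c["frame"][60:210,220:400,::-1],None,fx=4,fy=4,interpolation=cv2.INTER_CUBIC))
E
```

```text
[ 0.5138339  -0.080883    0.09010336] [ 0.64062649 -0.11615727 -0.19343735] 0.9985407060047458
TCP local [-0.23326229  0.00918345]
```

View pics/s2.png

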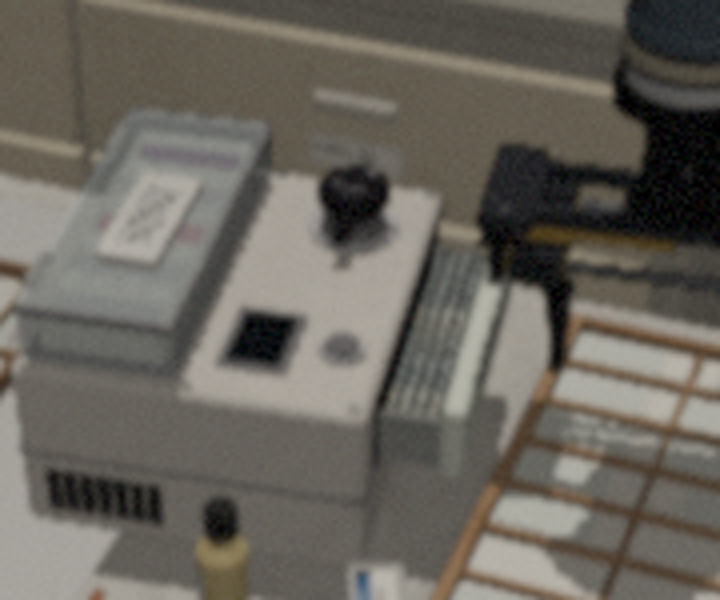

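Side crop: the rear finger, tip at (560,365), hangs in front of the drawer panel at (475,350). The stop is down. I'll push along the stainer's +x.

>>> play_rows(
  commands=[
    [[0.0148, 0.0022, 0], [0, 0, 0]],
    [[0.0218, 0.0032, 0], [0, 0, 0]],
    [[0.0267, 0.0039, 0], [0, 0, 0]],
    [[0.0317, 0.0046, 0], [0, 0, 0]],
    [[0.0366, 0.0053, 0], [0, 0, 0]],
    [[0.0416, 0.006, 0], [0, 0, 0]],
    [[0.0465, 0.0067, 0], [0, 0, 0]],
    [[0.0515, 0.0075, 0], [0, 0, 0]],
    [[0.0515, 0.0075, 0], [0, 0, 0]],
  ],
)

```text
time_s: 13.5
position: [0.5651, -0.0729, 0.0888]
tcp_rot: [[0.989, 0.001, -0.145], [0.145, 0.0, 0.989], [0.001, -1.0, -0.0]]
force: [-0.2, 0.5, -0.2]
opening: 0.998
```

>>> play_rows(
  commands=[
    [[0.003, 0.0004, 0], [0, 0, 0]],
    [[0.0059, 0.0009, 0], [0, 0, 0]],
    [[0.0079, 0.0011, 0], [0, 0, 0]],
    [[0.0094, 0.0014, 0], [0, 0, 0]],
  ],
)

```text
time_s: 14.0
position: [0.5737, -0.0716, 0.0889]
tcp_rot: [[0.99, -0.0, -0.145], [0.145, -0.0, 0.99], [-0.0, -1.0, -0.0]]
force: [-2.4, -0.5, -0.5]
opening: 1.002
```

```bash
cat > dr.py <<'E'
from rig import *
from h import *
s=read_state(); print(s["position"],s["force"]); print("TCP local",loc(s["position"]))
for n in("top","side"):
    W=cloud(capture(n)); L=loc(W); z=W[...,2]
    for lo,hi in((-.09,-.04),(.04,.09)):
        q=(z>.105)&(z<.1165)&(L[...,0]<-.103)&(L[...,0]>-.18)&(L[...,1]>lo)&(L[...,1]<hi); print(n,q.sum(),np.percentile(L[q][:,0],[2,50,98]).round(4))
    q=(abs(L[...,0]+.055)<.02)&(abs(L[...,1]+.06)<.02)&(z>.13)&(z<.17); print(" cap z",np.nanpercentile(z[q],[50,98]))
E
python3 dr.py
```

```text
[ 0.57371155 -0.07161379  0.0888775 ] [-2.36303098 -0.4595918  -0.50970208]
TCP local [-0.17267422  0.00976474]
top 113 [-0.121  -0.114  -0.1076]
top 145 [-0.1205 -0.1138 -0.1074]
 cap z [0.1526004  0.15691878]
side 13 [-0.1208 -0.1189 -0.1155]
side 106 [-0.1208 -0.1147 -0.1073]
 cap z [0.15218158 0.15505779]
```

The drawer is moving under a 2.4 N push with about 6 mm still to go, and the stop is still latched (cap at 0.1525). I'll continue.

>>> play_rows(
  commands=[
    [[0.002, 0.0003, 0], [0, 0, 0]],
    [[0.0035, 0.0005, 0], [0, 0, 0]],
    [[0.0049, 0.0007, 0], [0, 0, 0]],
    [[0.0059, 0.0009, 0], [0, 0, 0]],
    [[0.0059, 0.0009, 0], [0, 0, 0]],
  ],
)

```text
time_s: 14.72
position: [0.5798, -0.0707, 0.0889]
tcp_rot: [[0.99, 0.0, -0.144], [0.144, -0.0, 0.99], [0.0, -1.0, -0.0]]
force: [-1.0, -0.1, -0.7]
opening: 0.995
```

>>> play_rows(
  commands=[
    [[0.001, 0.0001, 0], [0, 0, 0]],
    [[0.002, 0.0003, 0], [0, 0, 0]],
    [[0.003, 0.0004, 0], [0, 0, 0]],
    [[0.003, 0.0004, 0], [0, 0, 0]],
  ],
)

```text
time_s: 15.22
position: [0.5821, -0.0704, 0.0889]
tcp_rot: [[0.989, -0.001, -0.145], [0.145, -0.0, 0.989], [-0.001, -1.0, 0.0]]
force: [-2.9, -1.6, 0.9]
opening: 1.001
```

>>> play_rows(
  commands=[
    [[0.001, 0.0001, 0], [0, 0, 0]],
    [[0.002, 0.0003, 0], [0, 0, 0]],
    [[0.003, 0.0004, 0], [0, 0, 0]],
    [[0.003, 0.0004, 0], [0, 0, 0]],
  ],
)

```text
time_s: 15.72
position: [0.5821, -0.0704, 0.0892]
tcp_rot: [[0.989, -0.007, -0.145], [0.145, -0.0, 0.989], [-0.007, -1.0, 0.001]]
force: [-10.7, -4.8, 6.6]
opening: 1.002
```

```bash
python3 dr.py
```

```text
[ 0.58207052 -0.07038053  0.0892397 ] [-10.74439494  -4.83077476   6.63537759]
TCP local [-0.1642248   0.00978578]
top 65 [-0.1125 -0.1069 -0.1031]
top 98 [-0.1124 -0.1078 -0.1033]
 cap z [0.15239758 0.15657112]
side 20 [-0.1125 -0.11   -0.1056]
side 77 [-0.1124 -0.1081 -0.1032]
 cap z [0.15159408 0.1555374 ]
```

The drawer is home: the push hit a hard stop at 11 N, the face is at −0.1125 against −0.114 nominal, and the cap is still latched at 0.152. I'll back off, rise, shut the jaws and go to the wing's front side.

>>> play_rows(
  commands=[
    [[-0.02, -0.003, 0], [0, 0, 0]],
    [[-0.04, -0.006, 0], [0, 0, 0]],
    [[-0.04, -0.006, 0.06], [0, 0, 0]],
    [[-0.04, -0.006, 0.12], [0, 0, 0]],
    [[-0.04, -0.006, 0.12], [0, 0, 0]],
    [[0.02, -0.014, 0.12], [0, 0, 0]],
    [[0.083, -0.023, 0.12], [0, 0, 0]],
    [[0.083, -0.023, 0.12], [0, 0, 0]],
    [[0.083, -0.023, 0.12], [0, 0, 0]],
    [[0.083, -0.023, 0.12], [0, 0, 0]],
  ],
  gripper=0,
)

```text
time_s: 17.08
position: [0.6672, -0.0924, 0.2084]
tcp_rot: [[0.989, -0.002, -0.145], [0.145, 0.001, 0.989], [-0.002, -1.0, 0.001]]
force: [0.8, -0.1, 0.7]
opening: 0.019
```

```bash
python3 - <<'E'
from rig import *
from h import *
s=read_state(); print(s["position"],s["force"],s["opening"]); 
c=capture("wrist"); d=dict(**c,pos=s["position"],rot=s["tcp_rot"]); np.savez("w7.npz",**d)
W=wcloud(d); L=loc(W)-np.array([-.055,-.06]); z=W[...,2]
q=(z>.136)&(z<.145)&(abs(L[...,0])<.02)&(L[...,1]>.024)&(L[...,1]<.046); print("wing",q.sum(),L[q].min(0),L[q].max(0),np.median(L[q],0))
q=(z>.145)&(z<.157)&(np.abs(L).max(-1)<.04); print("cap",q.sum(),L[q].min(0),L[q].max(0))
q=(z>.09)&(z<.1165)&(L[...,0]<-.04)&(L[...,0]>-.1)&(abs(L[...,1]-.06)<.07); print("drawer",q.sum(),np.percentile(L[q][:,0]-.055,[1,50,99]))
print("TCP rel stop",loc(s["position"])-np.array([-.055,-.06]))
P=(W-s["position"])@s["tcp_rot"]; q=(abs(P[...,0])<.05)&(P[...,1]>-.03)&(P[...,1]<.02)&(abs(P[...,2])<.03); print("finger in tool",q.sum(),np.percentile(P[q],[1,99],axis=0))
cv2.imwrite("pics/w7.png",c["frame"][:,:,::-1])
E
```

```text
[ 0.66718866 -0.09235375  0.2084355 ] [ 0.79033275 -0.14222703  0.71916632] 0.01948845151419266
wing 228 [-0.00312452  0.02410573] [0.00633542 0.03865288] [0.00105713 0.03147465]
cap 467 [-0.01354241  0.00952162] [0.02043026 0.02144551]
drawer 2992 [-0.11306982 -0.10426539 -0.09569692]
TCP rel stop [-0.0281405   0.03582613]
finger in tool 706 [[-0.00952324 -0.02984521 -0.00726869]
 [ 0.0091948  -0.00505799  0.01175377]]
```

The wing's front face is at x = −4 mm relative to the axis and its tip at y ≈ +38.7 mm. The shut tips are about 19 mm thick. I'm clear in front of it, so I'll descend to wing height (tip at about 0.131).

>>> play_rows(
  commands=[
    [[0, -0.002, -0.04], [0, 0, 0]],
    [[0, -0.002, -0.065], [0, 0, 0]],
    [[0, -0.002, -0.077], [0, 0, 0]],
    [[0, -0.002, -0.081], [0, 0, 0]],
    [[0, -0.002, -0.081], [0, 0, 0]],
  ],
)

```text
time_s: 17.75
position: [0.669, -0.095, 0.1288]
tcp_rot: [[0.99, 0.001, -0.144], [0.144, -0.0, 0.99], [0.001, -1.0, -0.001]]
force: [0.3, 0.5, -0.8]
opening: 0.005
```

>>> play_rows(
  commands=[
    [[0.004, 0.0006, 0], [0, 0, 0]],
    [[0.008, 0.0012, 0], [0, 0, 0]],
    [[0.011, 0.0016, 0], [0, 0, 0]],
    [[0.011, 0.0016, 0], [0, 0, 0]],
  ],
)

```text
time_s: 18.25
position: [0.6799, -0.0933, 0.128]
tcp_rot: [[0.989, 0.0, -0.145], [0.145, -0.0, 0.989], [0.0, -1.0, -0.0]]
force: [0.2, -0.9, 0.0]
opening: 0.004
```

```bash
python3 - <<'E'
from rig import *
from h import *
s=read_state(); print(s["position"],s["force"],s["opening"]); 
c=capture("wrist"); d=dict(**c,pos=s["position"],rot=s["tcp_rot"]); np.savez("w8.npz",**d)
W=wcloud(d); L=loc(W)-np.array([-.054,-.061]); z=W[...,2]
print("TCP rel stop",loc(s["position"])-np.array([-.054,-.061]))
cv2.imwrite("pics/w8.png",cv2.resize(c["frame"][120:350,170:420,::-1],None,fx=2.5,fy=2.5,interpolation=cv2.INTER_CUBIC))
E
```

```text
[ 0.67993384 -0.09326617  0.12802376] [ 0.1786089  -0.94646218  0.03298713] 0.0040814663648665065
TCP rel stop [-0.01665814  0.03409432]
```

View pics/w8.png

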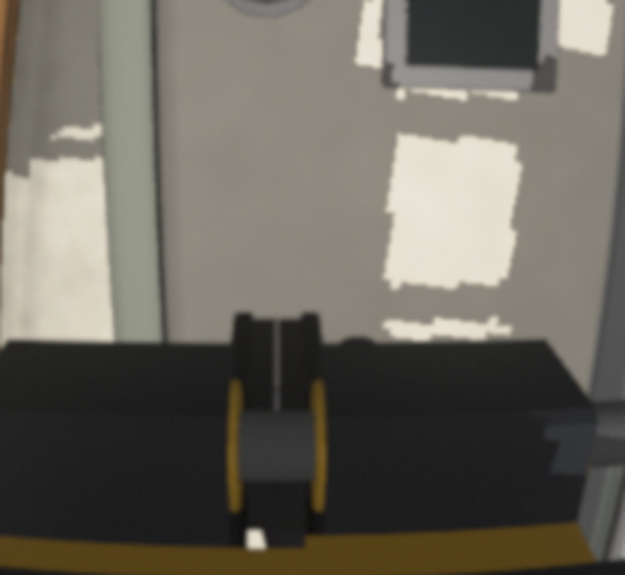

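The crop shows the shut tips at (278,320) right beside the wing, whose tip shows at (357,340). The drawer looks flush on the left. I'll start the twist, swinging the fingertip rigidly about the stop's axis.

>>> play_rows(
  commands=[
    [[0.0022, 0.0002, 0], [0, 0, 0]],
    [[0.0055, 0.002, 0], [0, 0, -0.1]],
    [[0.0089, 0.0034, 0], [0, 0, -0.2]],
    [[0.0124, 0.0045, 0], [0, 0, -0.3]],
    [[0.0124, 0.0045, 0], [0, 0, -0.3]],
  ],
)

```text
time_s: 18.92
position: [0.6908, -0.0886, 0.1277]
tcp_rot: [[0.988, -0.003, 0.153], [-0.153, 0.0, 0.988], [-0.003, -1.0, -0.0]]
force: [-3.3, 0.6, 0.7]
opening: 0.008
```

>>> play_rows(
  commands=[
    [[0.0036, 0.0008, 0], [0, 0, -0.1]],
    [[0.0073, 0.0011, 0], [0, 0, -0.2]],
    [[0.0109, 0.0011, 0], [0, 0, -0.3]],
    [[0.0109, 0.0011, 0], [0, 0, -0.3]],
  ],
)

```text
time_s: 19.42
position: [0.7018, -0.0869, 0.1277]
tcp_rot: [[0.899, -0.002, 0.437], [-0.437, 0.001, 0.899], [-0.003, -1.0, 0.0]]
force: [-4.2, 3.3, 2.4]
opening: -0.001
```

```bash
cat > st.py <<'E'
from rig import *
from h import *
s=read_state(); print(s["time_s"],s["position"],s["force"]); print("TCP rel",loc(s["position"])-np.array([-.054,-.061]))
for n in("top","side"):
    c=capture(n); W=cloud(c); L=loc(W)-np.array([-.054,-.061]); z=W[...,2]; r=np.hypot(L[...,0],L[...,1])
    q=(r<.015)&(z>.14)&(z<.175); print(n,"cap z",q.sum(),np.nanpercentile(z[q],[10,50]))
    for sg,nm in((1,"L"),(-1,"R")):
        q=(r>.026)&(r<.042)&(z>.132)&(z<.153)&(c["frame"].max(-1)<80)&(L[...,1]*sg>0); m=np.median(L[q],0) if q.sum() else [0,0]; print("  wing",nm,q.sum(),m,"deg",np.rad2deg(np.arctan2(m[0]*sg,m[1]*sg)).round(1),np.median(z[q]) if q.sum() else 0)
E
python3 st.py
```

```text
19.425 [ 0.70182181 -0.08686685  0.12768841] [-4.16267286  3.3149038   2.398561  ]
TCP rel [0.00592157 0.03728665]
top cap z 0 nan
  wing L 0 [0, 0] deg 0.0 0
  wing R 0 [0, 0] deg 0.0 0
side cap z 9 [0.15042844 0.15160142]
  wing L 21 [-0.00520772  0.0381394 ] deg -7.8 0.1416976624635734
  wing R 1 [-0.01229366 -0.02899649] deg 23.0 0.1400547095269331
  return np.nanmean(a, axis, out=out, keepdims=keepdims)
```

>>> play_rows(
  commands=[
    [[0.0037, -0.0005, 0], [0, 0, -0.1]],
    [[0.0056, -0.0008, 0], [0, 0, -0.15]],
    [[0.0074, -0.0012, 0], [0, 0, -0.2]],
    [[0.0074, -0.0012, 0], [0, 0, -0.2]],
  ],
)

```text
time_s: 20.02
position: [0.7101, -0.088, 0.1282]
tcp_rot: [[0.794, -0.0, 0.608], [-0.608, 0.001, 0.794], [-0.001, -1.0, 0.001]]
force: [-4.8, 3.9, 3.9]
opening: 0.003
```

```bash
python3 st.py 2>/dev/null
```

```text
20.025 [ 0.71009867 -0.08802619  0.12821358] [-4.79303614  3.90142839  3.85627784]
TCP rel [0.01394643 0.03495164]
top cap z 0 nan
  wing L 0 [0, 0] deg 0.0 0
  wing R 0 [0, 0] deg 0.0 0
side cap z 0 nan
  wing L 24 [0.00378228 0.03850377] deg 5.6 0.14129411521458496
  wing R 0 [0, 0] deg 0.0 0
```

>>> play_rows(
  commands=[
    [[0.0018, -0.0006, 0], [0, 0, -0.05]],
    [[0.0035, -0.0011, 0], [0, 0, -0.1]],
    [[0.0035, -0.0011, 0], [0, 0, -0.1]],
  ],
)

```text
time_s: 20.5
position: [0.7138, -0.089, 0.1282]
tcp_rot: [[0.73, 0.0, 0.684], [-0.684, 0.002, 0.73], [-0.001, -1.0, 0.001]]
force: [-3.1, 4.4, 2.9]
opening: 0.003
```

```bash
python3 - <<'E'
from rig import *
from h import *
s=read_state(); print(s["position"],s["force"])
for n in("side","top"):
    c=capture(n); np.savez(n+"9.npz",**c)
f=np.load("side9.npz")["frame"][60:210,220:360,::-1]; g=np.load("top9.npz")["frame"][120:240,340:470,::-1]
a=cv2.resize(f,(420,450),interpolation=cv2.INTER_CUBIC); b=cv2.resize(g,(380,450),interpolation=cv2.INTER_CUBIC)
cv2.imwrite("pics/c9.png",np.hstack([a,b]))
E
```

```text
[ 0.71384112 -0.08898944  0.12821356] [-3.08126369  4.44955512  2.8854642 ]
```

View pics/c9.png

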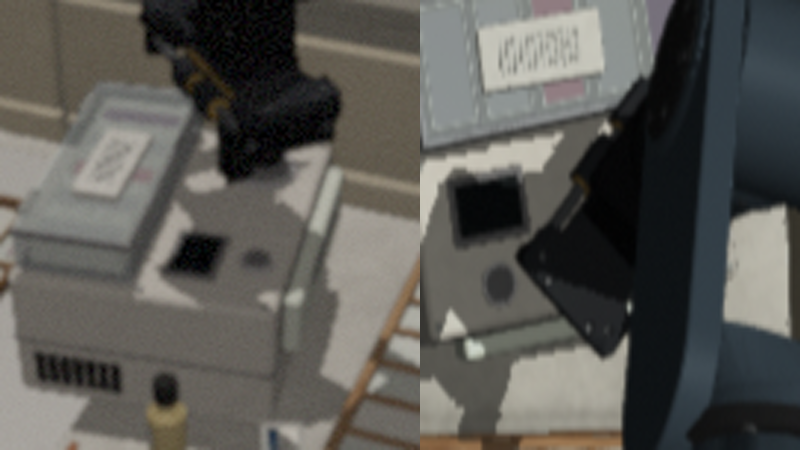

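The stop is hidden behind the gripper, but the hood, the mailer, the drawer at home and the bottle all look undisturbed. The fingertip has swung about 51°, past the 38° release. I'll come back along the same arc and then check.

>>> play_rows(
  commands=[
    [[-0.0053, 0.0016, 0], [0, 0, 0.15]],
    [[-0.0109, 0.0023, 0], [0, 0, 0.3]],
    [[-0.0163, 0.0022, 0], [0, 0, 0.45]],
    [[-0.0218, 0.0012, 0], [0, 0, 0.6]],
    [[-0.027, -0.0006, 0], [0, 0, 0.75]],
    [[-0.032, -0.0031, 0], [0, 0, 0.9]],
    [[-0.044, -0.0048, 0], [0, 0, 0.9]],
    [[-0.05, -0.0057, 0], [0, 0, 0.9]],
    [[-0.05, -0.0057, 0], [0, 0, 0.9]],
  ],
)

```text
time_s: 21.72
position: [0.6636, -0.096, 0.1281]
tcp_rot: [[0.99, 0.001, -0.143], [0.143, -0.0, 0.99], [0.0, -1.0, -0.0]]
force: [0.4, -0.3, -0.9]
opening: 0.007
```

>>> play_rows(
  commands=[
    [[0, 0, 0.03], [0, 0, 0]],
    [[0, 0, 0.08], [0, 0, 0]],
    [[-0.06, 0.0, 0.12], [0, 0, 0]],
    [[-0.12, 0.0, 0.12], [0, 0, 0]],
    [[-0.18, 0.0, 0.12], [0, 0, 0]],
    [[-0.2, 0.0, 0.12], [0, 0, 0]],
    [[-0.2, 0.0, 0.12], [0, 0, 0]],
  ],
)

```text
time_s: 22.6
position: [0.463, -0.0956, 0.2485]
tcp_rot: [[0.99, 0.001, -0.143], [0.143, -0.0, 0.99], [0.001, -1.0, -0.001]]
force: [0.7, 0.5, -0.4]
opening: 0.005
```

```bash
python3 st.py 2>/dev/null; python3 dr.py 2>/dev/null; python3 - <<'E'
from rig import *
from h import *
for n in("side","top"):
    c=capture(n); np.savez(n+"10.npz",**c)
f=np.load("side10.npz")["frame"][70:240,210:370,::-1]; g=np.load("top10.npz")["frame"][90:250,300:460,::-1]
a=cv2.resize(f,(400,425),interpolation=cv2.INTER_CUBIC); b=cv2.resize(g,(400,425),interpolation=cv2.INTER_CUBIC)
cv2.imwrite("pics/c10.png",np.hstack([a,b]))
E
```

```text
22.6 [ 0.46295478 -0.09562333  0.24854303] [ 0.68739856  0.52665941 -0.43173892]
TCP rel [-0.23173     0.06289644]
top cap z 172 [0.15903966 0.1612665 ]
  wing L 33 [0.00021901 0.03257315] deg 0.4 0.14769509382537693
  wing R 29 [ 0.00088274 -0.0325008 ] deg -1.6 0.14904798717050827
side cap z 69 [0.15887855 0.16016164]
  wing L 27 [-0.0009845   0.03649146] deg -1.5 0.14673467219646996
  wing R 4 [-0.00025562 -0.03304862] deg 0.4 0.14852599454999799
[ 0.46559827 -0.09636436  0.2485839 ] [-0.06686429 -0.35004198 -0.1002295 ]
TCP local [-0.28322021  0.00078376]
top 104 [-0.1126 -0.1079 -0.1034]
top 98 [-0.1124 -0.1078 -0.1033]
 cap z [0.15994462 0.16433588]
side 53 [-0.1127 -0.1084 -0.1034]
side 74 [-0.1125 -0.1082 -0.1034]
 cap z [0.1577539  0.16234719]
```

View pics/c10.png

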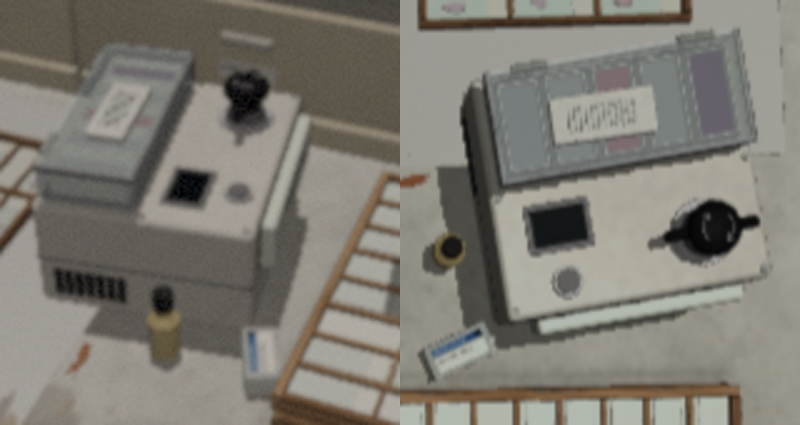

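Both views agree: the stop is out (cap at 0.161) with its wings back at 0°, the drawer is flush, and the bottle, box and mailer are where they were. The robot touches nothing, so I'll hand in.

```bash
python3 -c "
from rig import *
print(hand_in())"
```

```text
the job is handed in; nothing more can be done
None
```

The job is done in the order asked and handed in; the arm had used about 23 s of the 64 s. No verdict was reported.

1. **Stop pressed:** I pressed it straight down with the shut fingertips until it hit the end of its travel (14.6 N). After I lifted off, it stayed latched, 8 mm lower.
2. **Drawer pushed home:** I pushed the front panel with the back of one finger until it hit its hard stop (about 12 N). The stop was still latched. The drawer face measured −0.1125 m in the stainer's frame, against −0.114 m nominal, which is within camera accuracy.
3. **Stop released:** I swung a fingertip against the front of the left wing, about 51° clockwise, then came back along the same arc.

**Last checks:**
- **Stop:** the cap top is at 0.161 m, so the stop is out, and the wings are within 2° of rest.
- **Drawer:** still home.
- **Bystanders:** by eye, the oil bottle, glass box and mailer look unmoved. The amber bottle was outside the last pictures; the arm only passed it on the first approach, well above its height.
- **Start key:** never approached closely, but I did not measure its travel.

**Disagreements and gaps:**
- The fingertips measured about 4 mm behind the reported TCP, not 25 mm ahead as stated. I worked from the measured value.
- I could not see the stop pop up, because the gripper hid it. I confirmed it after withdrawing.

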